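# Activate three snap tests in loading order and start the timer

### The job

Three snap tests on the grey mat have been loaded with blood; activate them in the order in which they were loaded, blue sticker first, then yellow, then red, by pressing each raised grey-blue activator gently straight down with the fingertips until it is fully home. Then tap the green start key on the timer and let it go. Leave the spare test without a sticker alone, and do not pick up or shift the tests, the timer or anything else on the bench.

Things in the scene. Friction and masses are not known exactly. Their poses are not given: they have to be found in the camera images.
- blue_test: Snap test cassette with blue sticker. Loose white housing 112 (x) x 40 (y) x 13 mm, 60 g, flat on the mat; origin at the centre of its underside, z up. Grey-blue activator block near its +x end, sample well (round funnel, its rim 16 mm above the underside) near its -x end, the coloured sticker band between well and result window.
- blue_pad (a point): Centre of the top face of the activator of the blue test; moves down with it. The activator is a block 24 mm (along x) by 30 mm (along y) centred 36 mm from the cassette origin towards +x; its top stands 24 mm above the cassette underside when up (11 mm proud of the housing) and 17 mm when fully home (4 mm proud).
- blue_activator (a joint): Travel of the blue activator in m: 0 = up (as at the start), 0.007 = fully home, straight down. It resists with a steady 3.5 N or so and stays where it is left; no spring. Pressed on beyond home, with over 5 N, it meets a rubber end stop that gives about 1 mm per 3 N for up to 3.5 mm, then is hard.
- yellow_test: Snap test cassette with yellow sticker. Loose white housing 112 (x) x 40 (y) x 13 mm, 60 g, flat on the mat; origin at the centre of its underside, z up. Grey-blue activator block near its +x end, sample well (round funnel, its rim 16 mm above the underside) near its -x end, the coloured sticker band between well and result window.
- yellow_pad (a point): Centre of the top face of the activator of the yellow test; moves down with it. The activator is a block 24 mm (along x) by 30 mm (along y) centred 36 mm from the cassette origin towards +x; its top stands 24 mm above the cassette underside when up (11 mm proud of the housing) and 17 mm when fully home (4 mm proud).
- yellow_activator (a joint): Travel of the yellow activator in m: 0 = up (as at the start), 0.007 = fully home, straight down. It resists with a steady 3.5 N or so and stays where it is left; no spring. Pressed on beyond home, with over 5 N, it meets a rubber end stop that gives about 1 mm per 3 N for up to 3.5 mm, then is hard.
- red_test: Snap test cassette with red sticker. Loose white housing 112 (x) x 40 (y) x 13 mm, 60 g, flat on the mat; origin at the centre of its underside, z up. Grey-blue activator block near its +x end, sample well (round funnel, its rim 16 mm above the underside) near its -x end, the coloured sticker band between well and result window.
- red_pad (a point): Centre of the top face of the activator of the red test; moves down with it. The activator is a block 24 mm (along x) by 30 mm (along y) centred 36 mm from the cassette origin towards +x; its top stands 24 mm above the cassette underside when up (11 mm proud of the housing) and 17 mm when fully home (4 mm proud).
- red_activator (a joint): Travel of the red activator in m: 0 = up (as at the start), 0.007 = fully home, straight down. It resists with a steady 3.5 N or so and stays where it is left; no spring. Pressed on beyond home, with over 5 N, it meets a rubber end stop that gives about 1 mm per 3 N for up to 3.5 mm, then is hard.
- spare_test: Snap test cassette with no sticker, the unused spare: leave it alone. Loose white housing 112 (x) x 40 (y) x 13 mm, 60 g, flat on the mat; origin at the centre of its underside, z up. Grey-blue activator block near its +x end, sample well (round funnel, its rim 16 mm above the underside) near its -x end; bare white where the others carry a sticker, its well empty (grey, not dark red).
- spare_pad (a point): Centre of the top face of the activator of the spare test; moves down with it. The activator is a block 24 mm (along x) by 30 mm (along y) centred 36 mm from the cassette origin towards +x; its top stands 24 mm above the cassette underside when up (11 mm proud of the housing) and 17 mm when fully home (4 mm proud).
- spare_activator (a joint): Travel of the spare's activator in m: 0 = up; same mechanism. Must stay up.
- mat: Dark grey bench mat, fixed, 280 (x) x 340 (y) x 3 mm, on which the four tests and the dropper bottle lie; origin at the centre of its underside, its top 3 mm above the bench.
- timer: White digital bench timer, loose, 180 g, 95 (x) x 84 (y) mm. Origin at the centre of its underside. Key deck 22 mm high in its front half (-x side); display block 37 to 39 mm high from x = +3 to +48 mm.
- key_top (a point): Centre of the top of the timer's green start key, 20 mm (x) by 34 mm (y), 26 mm from the timer origin towards -x; 30 mm above the bench when up, 26 mm when fully pressed.
- start_key (a joint): Travel of the green start key in m: 0 = up, 0.004 = fully pressed. Sprung: about 1 N to start, 4 N fully down, then a rubber stop that gives 1 mm per 3 N above 5 N, for up to 3 mm; it comes back up when let go. The timer has started once it is pressed beyond 0.0025.
- dropper: Small white dropper bottle with blue tip, 25 mm across, 60 mm high, loose, standing on the mat. Leave alone. Origin under its centre.
- tip_box: Blue box of pipette tips with a pale lid, 122 x 84 x 62 mm, loose. Leave alone. Origin under its centre.
- pipette: Blue and white pipette lying on the bench beyond the mat, 230 mm long (its x axis), 27 mm thick, loose. Leave alone. Origin on the bench under it.
- marker: Black and white marker pen lying on the bench, 130 mm long (its x axis), 14 mm thick, loose. Leave alone. Origin on the bench under its middle.
- sample_pot: Sample pot with yellow screw lid, 47 mm across, 62 mm high, loose. Leave alone. Origin under its centre.
There are look-alikes about, which are no part of the job. Of the things that look like the timer, take the one that is nearest to the robot's base at the start.

How it is judged:
By the outcome, as a careful person would: the job done as asked, in the order asked, and still so for the second after the job is handed in, with the robot touching nothing.
It also fails if it takes over 56 s, if anything falls off the work surface, if the arm or the gripper's body presses on something with over 40 N, if the wrist force passes 120 N, or if a joint passes its speed limit or range.

### The arm

A 6-joint arm with a two-finger parallel gripper is mounted at the origin on the work surface. World frame = base frame: x ahead of the robot, y to its left, z up, the work surface at z = 0. Lengths are in m, angles in rad, forces in N, time in s.
With the tool pointing down it reaches from about 0.225 to 0.725 m from the base axis. Payload 3.1 kg.
Tool frame: the origin (TCP) lies between the finger pads; the fingertips stand 8 mm ahead of it and the grasp point (between the pads) lies 11 mm behind it; z points along the fingers, y is the line along which they close (so a half turn about z gives the same grasp; the last joint's range is limited). The gripper opens to 85 mm and grips with 20 to 120 N. Pads are 22 mm wide; open, the fingers measure 114 mm over their backs; the gripper's body (76 mm by 85 mm) begins 54 mm behind the grasp point. The pads swing forward as they close: fully open they stand 13 mm farther back than shut.
Start: joints at [-1.317, 0.048, 0.099, 1.622, 0, 1.443], TCP at [0.196, -0.487, 0.206] pointing down, gripper open.
Joint ranges: [-2.91, 2.91], [-0.99, 1.94], [-1.21, 1.42], [-2.12, 2.29], [-1.49, 1.47], [-3.14, 3.14]. Speed limits (rad/s): [2.79, 2.79, 3.14, 3.14, 3.14, 3.14].

### API

Orientations are given as a rotation vector (axis times angle).
In Python, from rig import robot gives the robot as it stands. Calls block until the motion is done:
- robot.reach(position, orientation): joint-space move of the TCP to a pose.
- robot.movel(position, attitude=None, feed=0.15, threshold=None): straight line of the TCP; attitude=None keeps the orientation; feed is the mean speed in m/s. With threshold (N) it stops when the force on the tool has changed by that much, and returns True; else False.
- robot.move_joints(angles): joint-space move.
- robot.command_gripper(opening): finger opening in m; the grip force is fixed at half the most; returns when the fingers have stopped.
- robot.sleep(seconds).
- robot.ik(position, orientation): joint angles nearest the present ones, or None.
- robot.sense(): the state.
- robot.capture(name): name is "scene" or "top"; returns the picture (420x560x3 uint8, blue, green, red); there is no depth.
- robot.calibration(name): a dict with "fx", "fy", "cx", "cy" (pixels), "dist" ([k1, k2, p1, p2, k3] as OpenCV has them; the pictures are not rectified), "extrinsics" (4x4, takes a point from camera to world coordinates). Camera axes: x right, y up, looking along -z (the intrinsics and any distortion apply to the point x, -y, -z); pixel columns grow to the right and rows downward; lengths in m; the calibration is good to about 2 mm. A picture is of the moment at which its call begins. calibration takes no time and is no camera call.
A pose or a line that the arm cannot do raises robot.IKError and nothing moves.
- robot.sign_off(): hands the job in; it is judged then, once.
The state is a dict: "time": time; "qpos": joint angles; "dq": joint speeds; "tau": joint torques, N m; "tool_pos": TCP position; "tcp_rot": TCP orientation; "wrist_force": force on the tool from outside, world axes, zero at the start; "torque": the same for the moment, N m; "grip_width": finger opening in m; "gripper_force": force on a finger pad.
Only numpy, scipy, OpenCV 4.12 (cv2) and the standard library are available. Lean on these libraries where they do the work, as an engineer would, in place of code of your own. Each camera call takes 0.05 s, during which the arm holds its last target. There are 200 camera calls.

## Working session

There is one attempt and no reset: what is moved stays moved. The work goes in short steps, each a Python script; the robot and the scene stay as the last script left them, time stands still between calls to the robot, and variables do not carry over. Pictures are saved under pics/ and viewed, at most 10 in all, crops included, and the job is handed in when it is done.

```bash
ls; mkdir -p pics; python3 - <<'E'
from rig import robot
import cv2,numpy as np
for n in("scene","top"):
    cv2.imwrite(f"pics/{n}0.png",robot.capture(n)); c=robot.calibration(n); print(n,c)
s=robot.sense(); print(s)
E
```

```text
pics
scene {'fx': 379.73626676431627, 'fy': 379.73626676431627, 'cx': 275.44726722614695, 'cy': 206.54683204324715, 'dist': array([-0.04778234,  0.        ,  0.        ,  0.        ,  0.        ]), 'extrinsics': array([[ 0.50961428, -0.56965761,  0.64481276,  1.23622472],
       [ 0.86017292,  0.31998676, -0.39712848, -0.29983502],
       [ 0.01989572,  0.75703281,  0.65307387,  0.76100433],
       [ 0.        ,  0.        ,  0.        ,  1.        ]])}
top {'fx': 519.0074651816408, 'fy': 519.0074651816408, 'cx': 282.2526812039131, 'cy': 214.08185617598298, 'dist': array([-0.08785603,  0.        ,  0.        ,  0.        ,  0.        ]), 'extrinsics': array([[ 0.02582065,  0.98897717, -0.14579936,  0.3202304 ],
       [-0.99958042,  0.02745726,  0.00922354,  0.12936741],
       [ 0.01312513,  0.14550003,  0.98927118,  1.71462643],
       [ 0.        ,  0.        ,  0.        ,  1.        ]])}
{'time': 0.1, 'qpos': array([-1.31679645e+00,  4.86727641e-02,  9.77313022e-02,  1.62200222e+00,
        1.69738693e-05,  1.44297973e+00]), 'dq': array([-0.00068406, -0.00093864,  0.00567085,  0.00077951, -0.00045575,
        0.00172479]), 'tau': array([ 2.15526845e-03, -3.39850008e+01,  3.20936286e+01,  1.57484034e-02,
       -1.66790201e-04, -1.57043274e-06]), 'tool_pos': array([ 0.1954489 , -0.48660212,  0.20522468]), 'tcp_rot': array([-3.08241194e+00, -5.95712559e-01,  1.85934510e-04]), 'wrist_force': array([ 1.01427888, -0.31187887, -0.44582406]), 'torque': array([ 0.04762512,  0.00349308, -0.02770798]), 'gripper_force': 0.0, 'grip_width': 0.08540885127866031}
```

View pics/top0.png

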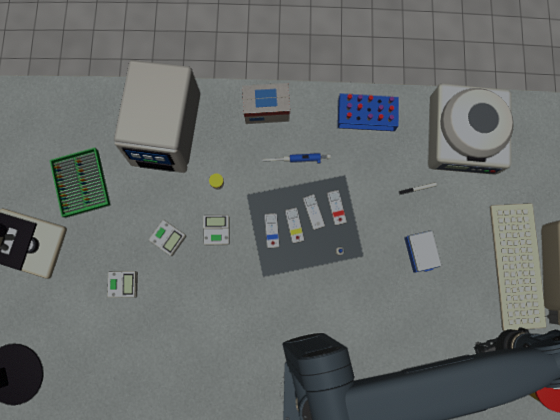

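View pics/scene0.png

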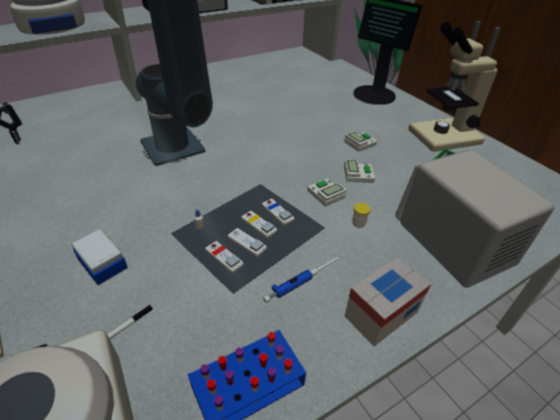

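The top view shows the tests on the mat: blue (271,230), yellow (294,225), spare (314,211) and red (337,208). Activators are at their upper ends, and there are three timers at (216,230), (167,238) and (122,284). The scene view shows the same items unobstructed.

```bash
cat > h.py <<'E'
import cv2,numpy as np
from rig import robot
def ray(n,uv):
    c=robot.calibration(n);K=np.array([[c['fx'],0,c['cx']],[0,c['fy'],c['cy']],[0,0,1]])
    p=cv2.undistortPoints(np.float64(uv).reshape(-1,1,2),K,c['dist'])[:,0]
    T=c['extrinsics'];d=np.c_[p[:,0],-p[:,1],-np.ones(len(p))]@T[:3,:3].T
    return T[:3,3],d
def onplane(n,uv,z):
    o,d=ray(n,uv);return o+d*((z-o[2])/d[:,2:])
def tri(a,b):
    o1,d1=ray("top",a);o2,d2=ray("scene",b);d1=d1[0];d2=d2[0]
    t=np.linalg.lstsq(np.c_[d1,-d2],o2-o1,rcond=None)[0]
    p,q=o1+t[0]*d1,o2+t[1]*d2
    return (p+q)/2,np.linalg.norm(p-q)
def blobs(mask,amin):
    n,l,s,c=cv2.connectedComponentsWithStats(mask.astype(np.uint8))
    return [(s[i,4],c[i].round(2)) for i in range(1,n) if s[i,4]>=amin]
E
python3 - <<'E'
from h import *
R={"top":(100,170,370,300),"scene":(160,120,400,300)}
for n in R:
    im=cv2.imread(f"pics/{n}0.png");x0,y0,x1,y1=R[n]
    hsv=cv2.cvtColor(im,cv2.COLOR_BGR2HSV);H,S,V=[hsv[...,i].astype(int) for i in range(3)]
    roi=np.zeros(H.shape,bool);roi[y0:y1,x0:x1]=1
    M={"blue":(H>105)&(H<130)&(S>130),"yellow":(H>20)&(H<35)&(S>120),"red":((H<8)|(H>172))&(S>120)&(V>120),"green":(H>50)&(H<85)&(S>110)}
    for k,m in M.items(): print(n,k,[(a,c) for a,c in blobs(m&roi,5)])
print(onplane("top",[[216,230],[167,238],[122,284]],.03))
a=cv2.imread("pics/top0.png")[180:280,195:365];b=cv2.imread("pics/scene0.png")[170:290,170:370]
cv2.imwrite("pics/c1.png",cv2.resize(a,None,fx=4.6,fy=4.6,interpolation=cv2.INTER_CUBIC))
cv2.imwrite("pics/c2.png",cv2.resize(b,None,fx=4,fy=4,interpolation=cv2.INTER_CUBIC))
E
```

```text
top blue [(np.int32(43), array([271.88, 236.47])), (np.int32(8), array([340.12, 250.12]))]
top yellow [(np.int32(155), array([215.75, 180.28])), (np.int32(43), array([295.79, 231.12]))]
top red [(np.int32(46), array([338.09, 213.15]))]
top green [(np.int32(149), array([103.57, 190.83])), (np.int32(49), array([160.  , 232.41])), (np.int32(50), array([215.5, 237. ])), (np.int32(52), array([112.88, 283.62]))]
scene blue [(np.int32(36), array([273.31, 205.61])), (np.int32(12), array([197.08, 212.17])), (np.int32(381), array([292.08, 283.23])), (np.int32(290), array([385.7 , 280.51])), (np.int32(196), array([392.64, 291.64]))]
scene yellow [(np.int32(155), array([361.59, 208.65])), (np.int32(47), array([253.32, 218.3 ]))]
scene red [(np.int32(58), array([218.09, 250.14]))]
scene green [(np.int32(22), array([366.  , 135.68])), (np.int32(26), array([366.88, 168.65])), (np.int32(37), array([321.38, 183.35]))]
[[0.50997979 0.32860497 0.03      ]
 [0.47918252 0.4877198  0.03      ]
 [0.32545952 0.62627587 0.03      ]]
```

View pics/c1.png

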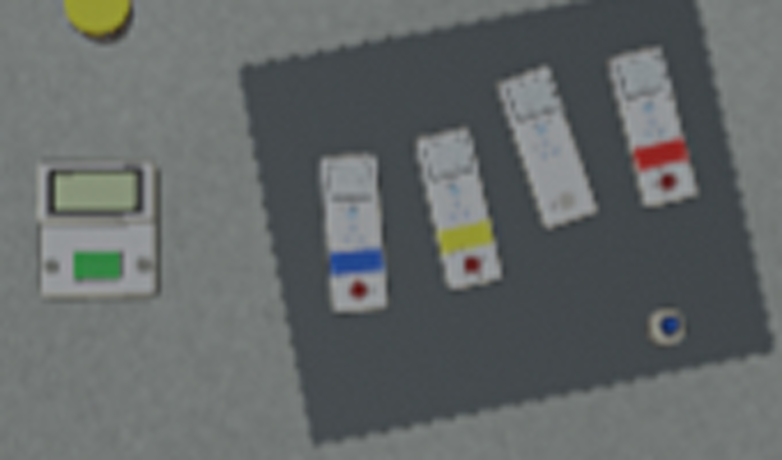

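View pics/c2.png

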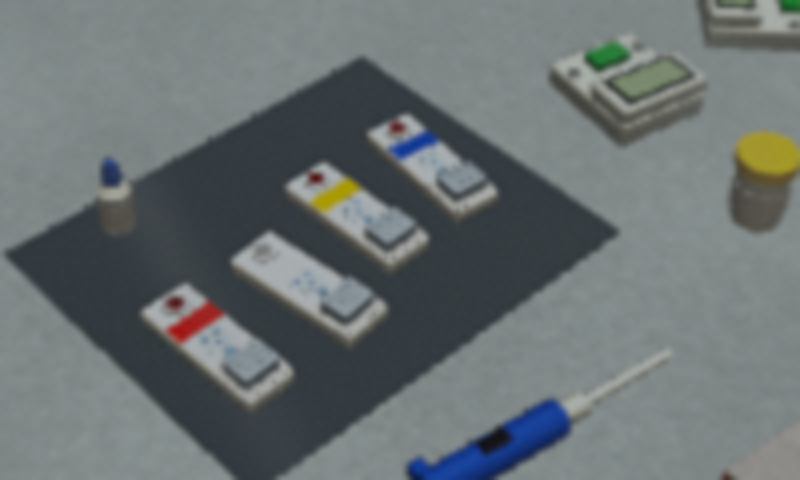

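```bash
python3 - <<'E'
from h import *
st={"blue":((271.88,236.47),(273.31,205.61)),"yellow":((295.79,231.12),(253.32,218.3)),"red":((338.09,213.15),(218.09,250.14)),"green":((215.5,237),(321.38,183.35))}
P={}
for k,(a,b) in st.items():
    p,g=tri(a,b);P[k]=p;print(k,p.round(4),"gap",g.round(4))
f=4
def rects(n,box,z):
    im=cv2.imread(f"pics/{n}0.png");x0,y0,x1,y1=box
    c=cv2.resize(im[y0:y1,x0:x1],None,fx=f,fy=f,interpolation=cv2.INTER_CUBIC)
    m=(c.max(2)>125).astype(np.uint8); m=cv2.morphologyEx(m,cv2.MORPH_CLOSE,np.ones((9,9)))
    for q in cv2.findContours(m,cv2.RETR_EXTERNAL,cv2.CHAIN_APPROX_NONE)[0]:
        if not 2000<cv2.contourArea(q)<16000: continue
        uv=(q[:,0]+.5)/f-.5+[x0,y0]
        w=onplane(n,uv,z)
        (cx,cy),(a,b),t=cv2.minAreaRect((w[:,:2]*1000).astype(np.float32))
        if b>a: t+=90
        print(n,"rect",round(cx,1),round(cy,1),"size",round(a,1),round(b,1),"ang",round((t+90)%180-90,1))
rects("top",(262,188,350,255),.016)
rects("scene",(200,192,300,275),.016)
rects("top",(198,208,236,250),.025)
# activator tops in the scene view (bluish-grey, S higher than the white housing)
im=cv2.imread("pics/scene0.png");hsv=cv2.cvtColor(im,cv2.COLOR_BGR2HSV)
for nm,(u,v) in {"b":(285,214),"y":(267,226),"s":(256,244),"r":(232,261)}.items():
    print(nm,hsv[v,u],onplane("scene",[[u,v]],.027).round(4)[0])
E
```

```text
blue [0.4957 0.1469 0.0185] gap 0.0029
yellow [0.5154 0.0687 0.0179] gap 0.0025
red [ 0.579  -0.0704  0.0174] gap 0.002
green [0.4876 0.3301 0.0291] gap 0.0017
top rect 515.9 147.9 size 110.6 39.2 ang 6.1
top rect 535.5 73.1 size 110.6 39.3 ang 14.0
top rect 582.2 10.8 size 110.6 38.9 ang 19.7
top rect 598.8 -65.8 size 110.4 39.3 ang 14.6
scene rect 721.1 64.3 size 65.9 137.4 ang -77.2
scene rect 600.7 -63.4 size 112.2 39.9 ang 15.5
scene rect 583.2 13.9 size 111.9 42.3 ang 20.0
scene rect 536.5 76.7 size 112.7 42.2 ang 14.3
scene rect 517.5 150.8 size 112.2 41.8 ang 7.2
scene rect 492.2 199.5 size 82.0 83.8 ang -29.2
scene rect 411.3 10.8 size 136.2 127.1 ang 60.7
top rect 524.9 329.3 size 119.8 93.5 ang 1.6
b [102  31 148] [0.5535 0.1538 0.027 ]
y [101  32 151] [0.5715 0.0835 0.027 ]
s [101  33 149] [0.6171 0.0239 0.027 ]
r [101  32 151] [ 0.6393 -0.0572  0.027 ]
```

Heights and sizes agree with the text: stickers at about 17 mm, key at 29 mm, housings about 111 x 39 mm. The nearest timer is the one at (0.51, 0.33). I'll close the fingers and press blue.

```bash
cat >> h.py <<'E'
from scipy.spatial.transform import Rotation as Ro
def down(yawdeg):
    t=np.radians(yawdeg)+np.pi  # half turn keeps the last joint in range
    c,s=np.cos(t),np.sin(t)
    return Ro.from_matrix(np.array([[c,s,0],[s,-c,0],[0,0,-1]])).as_rotvec()
def show(m):
    s=robot.sense();print(m,"t",round(s['time'],2),"tcp",s['tool_pos'].round(4),"F",s['wrist_force'].round(2),"grip",round(s['grip_width'],4));return s
def pad(c1,c2,ang):
    t=np.radians(ang);return (np.array(c1)+c2)/2+.036*np.array([np.cos(t),np.sin(t)])
PADS={"blue":(pad((.5159,.1479),(.5175,.1508),6.5),6.5),"yellow":(pad((.5355,.0731),(.5365,.0767),14.1),14.1),"red":(pad((.5988,-.0658),(.6007,-.0634),15),15),"key":(np.array([.4876,.3301]),1.6)}
E
python3 - <<'E'
from h import *
p,y=PADS["blue"];print(PADS)
robot.command_gripper(0)
robot.reach([*p,.13],down(y));show("above")
robot.movel([*p,.065],feed=.15);robot.sleep(.3);show("ready")
print(robot.movel([*p,.015],feed=.02,threshold=2));show("contact")
E
```

```text
{'blue': (array([0.55246859, 0.15342532]), 6.5), 'yellow': (array([0.57091539, 0.08367014]), 14.1), 'red': (array([ 0.63452333, -0.05528251]), 15), 'key': (array([0.4876, 0.3301]), 1.6)}
above t 3.48 tcp [0.5528 0.1525 0.1301] F [ 0.24 -0.69 -0.08] grip 0.0
ready t 4.36 tcp [0.5534 0.1536 0.0663] F [-0.61 -0.67 -0.74] grip -0.0002
False
contact t 7.01 tcp [0.5525 0.1534 0.0151] F [-0.61  0.29 -0.02] grip -0.0001
```

```bash
python3 - <<'E'
from h import *
a=robot.capture("top")[180:280,195:365];b=robot.capture("scene")[120:290,170:370]
cv2.imwrite("pics/d.png",np.hstack([cv2.resize(a,(400,236)),cv2.resize(b,(400,340))[:236]]) if 0 else cv2.resize(b,None,fx=3.5,fy=3.5,interpolation=cv2.INTER_CUBIC))
show("")
E
```

```text
t 7.11 tcp [0.5525 0.1534 0.0151] F [ 0.43  0.01 -0.22] grip -0.0002
```

View pics/d.png

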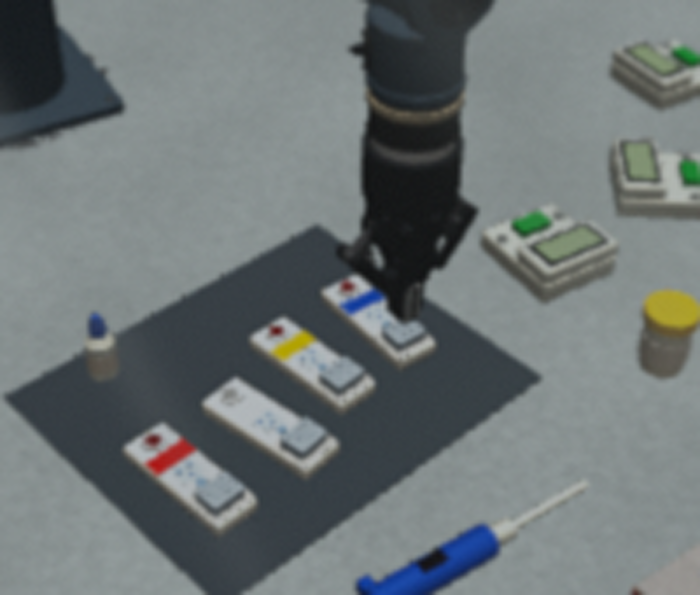

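The fingertips (about 408,318 in the crop) are still just above the blue activator with no contact, so the tips sit higher than I assumed. I'll keep descending, guarded by force.

```bash
python3 - <<'E'
from h import *
p,y=PADS["blue"]
print(robot.movel([*p,.003],feed=.02,threshold=2.5));show("contact")
E
```

```text
False
contact t 7.86 tcp [0.5525 0.1534 0.003 ] F [ 0.24  0.1  -0.51] grip -0.0002
```

```bash
python3 - <<'E'
from h import *
b=robot.capture("scene")[170:240,230:320];o=cv2.imread("pics/scene0.png")[170:240,230:320]
a=robot.capture("top")[190:260,245:335]
f=lambda i:cv2.resize(i,(400,300),interpolation=cv2.INTER_CUBIC)
cv2.imwrite("pics/e.png",np.vstack([np.hstack([f(o),f(b)]),np.hstack([f(a),f(cv2.imread("pics/top0.png")[190:260,245:335])])]))
E
```

```text
(no output)
```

View pics/e.png

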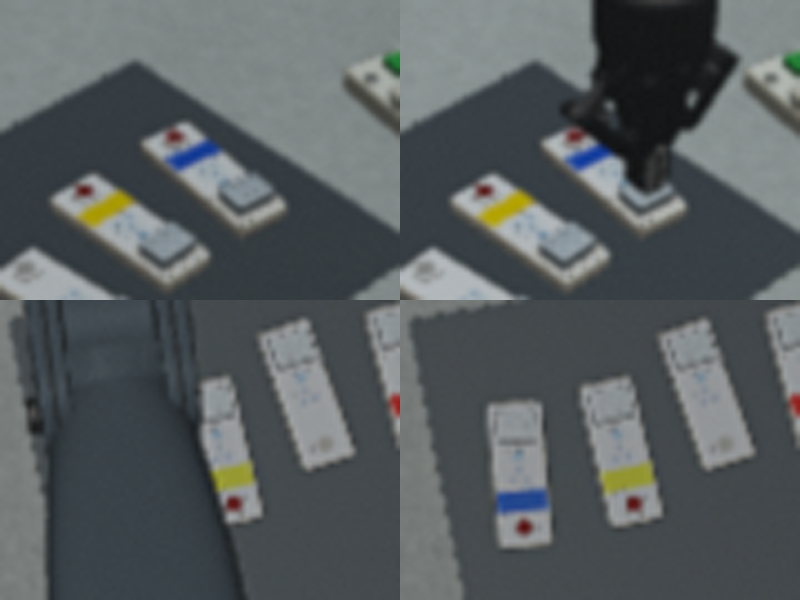

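The dark front face of the blue activator has largely gone (panel 2, about 650,205), so it looks partly pressed even though little force shows. I'll go on in 1 mm steps and read the force at each.

```bash
python3 - <<'E'
from h import *
p,y=PADS["blue"]
for z in (.002,.001,0,-.001):
    h=robot.movel([*p,z],feed=.01,threshold=4);s=show(h);print(s['tau'].round(2)[1:4],s['torque'].round(2))
    if h or abs(s['wrist_force'][2])>4: break
E
```

```text
False t 8.21 tcp [0.5526 0.1534 0.0021] F [-0.26  0.32  1.38] grip -0.0001
[-39.15  30.57   0.04] [ 0.   -0.04 -0.04]
False t 8.46 tcp [0.5527 0.1534 0.0014] F [-1.2  -0.39  2.29] grip -0.0004
[-37.92  29.83  -0.31] [-0.05  0.13  0.04]
False t 8.71 tcp [5.527e-01 1.534e-01 2.000e-04] F [-0.66 -0.17  3.22] grip 0.0003
[-37.6   29.53  -0.33] [-0.01  0.22  0.01]
False t 8.96 tcp [ 0.5526  0.1534 -0.001 ] F [0.09 0.24 3.29] grip 0.0003
[-37.79  29.48  -0.15] [-0.01  0.09 -0.04]
```

Contact came at TCP z of about 0.002, and the activator is now sliding at a steady 3.3 N. I'll continue until the force shows it is home.

```bash
cat >> h.py <<'E'
def press(p,z,zmin,stop=6.8,step=.001,feed=.01):
    while z>zmin:
        z-=step; h=robot.movel([*p,z],feed=feed,threshold=4)
        s=show(h)
        if s['wrist_force'][2]>stop: break
    return s
E
python3 - <<'E'
from h import *
press(PADS["blue"][0],-.001,-.0095)
E
```

```text
False t 9.21 tcp [ 0.5526  0.1534 -0.0021] F [0.19 0.38 1.53] grip 0.0001
False t 9.46 tcp [ 0.5526  0.1534 -0.0031] F [0.34 0.69 1.79] grip 0.0
False t 9.71 tcp [ 0.5526  0.1534 -0.0041] F [ 0.95 -0.13  2.07] grip -0.0
False t 9.96 tcp [ 0.5526  0.1535 -0.0049] F [0.42 1.06 3.11] grip 0.0001
False t 10.21 tcp [ 0.5526  0.1535 -0.0054] F [-0.9  -0.61  6.54] grip -0.0002
False t 10.46 tcp [ 0.5527  0.1535 -0.0059] F [-1.93  0.39  8.42] grip -0.0002
```

Blue is home: 7 mm of travel, then a rise to 8.4 N. Yellow is next, with a look on the way.

```bash
cat >> h.py <<'E'
def go(k,z0,zmin,frm=None):
    p,y=PADS[k]
    if frm: robot.movel([*PADS[frm][0],.02],feed=.05);robot.movel([*PADS[frm][0],.08],feed=.15)
    robot.reach([*p,.08],down(y));robot.movel([*p,z0],feed=.1);robot.sleep(.2);show("ready")
    return press(p,z0,zmin)
E
python3 - <<'E'
from h import *
go("yellow",.006,-.0095,"blue")
E
```

```text
ready t 13.18 tcp [0.5718 0.0837 0.0071] F [-0.63 -0.77  0.07] grip 0.0001
False t 13.43 tcp [0.571  0.0836 0.0051] F [ 0.32  0.43 -0.36] grip -0.0002
False t 13.68 tcp [0.5707 0.0837 0.0038] F [ 0.4  -0.97  0.66] grip -0.0
False t 13.93 tcp [0.5708 0.0837 0.0028] F [-0.17  0.18  0.67] grip -0.0001
False t 14.18 tcp [0.571  0.0837 0.0021] F [ 0.34  0.13 -0.65] grip -0.0
False t 14.43 tcp [0.5711 0.0837 0.0014] F [-1.45  0.21  2.12] grip -0.0002
False t 14.68 tcp [5.71e-01 8.37e-02 2.00e-04] F [-0.39  0.22  3.13] grip 0.0002
False t 14.93 tcp [ 0.571   0.0837 -0.001 ] F [-0.47 -0.12  2.9 ] grip 0.0004
False t 15.18 tcp [ 0.571   0.0837 -0.0021] F [-0.19  1.4   1.76] grip 0.0001
False t 15.43 tcp [ 0.571   0.0837 -0.0031] F [-0.51 -0.04  2.52] grip 0.0002
False t 15.68 tcp [ 0.571   0.0837 -0.0041] F [0.03 0.01 2.46] grip -0.0001
False t 15.93 tcp [ 0.571   0.0837 -0.0049] F [-0.13  0.72  3.97] grip 0.0001
False t 16.18 tcp [ 0.5711  0.0837 -0.0054] F [-0.81 -0.46  6.07] grip -0.0
False t 16.43 tcp [ 0.5711  0.0837 -0.0059] F [-2.99 -0.84  8.06] grip -0.0
```

Yellow behaved identically. Now red, then a check picture.

```bash
python3 - <<'E'
from h import *
go("red",.006,-.0095,"yellow")
robot.movel([*PADS["red"][0],.02],feed=.05);robot.movel([*PADS["red"][0],.1],feed=.15)
p,y=PADS["key"]
robot.reach([*p,.1],down(y));show("above key")
b=robot.capture("scene")[170:290,170:370]
cv2.imwrite("pics/f.png",cv2.resize(b,None,fx=4,fy=4,interpolation=cv2.INTER_CUBIC))
E
```

```text
ready t 19.43 tcp [ 0.6354 -0.0555  0.0072] F [-0.01 -1.09  0.06] grip -0.0001
False t 19.68 tcp [ 0.6346 -0.0554  0.0051] F [0.7  0.47 0.63] grip 0.0001
False t 19.93 tcp [ 0.6344 -0.0553  0.0038] F [-0.32 -0.15  0.33] grip 0.0003
False t 20.18 tcp [ 0.6344 -0.0553  0.0029] F [ 0.49  0.38 -0.26] grip -0.0
False t 20.43 tcp [ 0.6346 -0.0553  0.002 ] F [0.2  0.12 0.75] grip -0.0001
False t 20.68 tcp [ 0.6347 -0.0553  0.0014] F [-0.28  0.15  3.16] grip -0.0001
False t 20.93 tcp [ 6.346e-01 -5.530e-02  2.000e-04] F [-0.76  0.62  2.54] grip 0.0001
False t 21.18 tcp [ 0.6346 -0.0553 -0.001 ] F [ 0.   -0.71  3.61] grip -0.0
False t 21.43 tcp [ 0.6346 -0.0553 -0.0021] F [-0.28 -0.64  2.59] grip 0.0002
False t 21.68 tcp [ 0.6346 -0.0553 -0.0031] F [-0.25 -0.14  1.66] grip 0.0
False t 21.93 tcp [ 0.6347 -0.0553 -0.0041] F [-0.17 -0.01  2.58] grip -0.0001
False t 22.18 tcp [ 0.6346 -0.0553 -0.0049] F [-0.45  0.3   2.93] grip 0.0
False t 22.43 tcp [ 0.6347 -0.0553 -0.0053] F [-1.21 -0.57  6.77] grip -0.0001
False t 22.68 tcp [ 0.6347 -0.0553 -0.0058] F [-2.61  0.91  7.41] grip -0.0001
above key t 25.57 tcp [0.4881 0.3293 0.0997] F [ 0.24 -0.   -0.37] grip 0.0002
```

View pics/f.png

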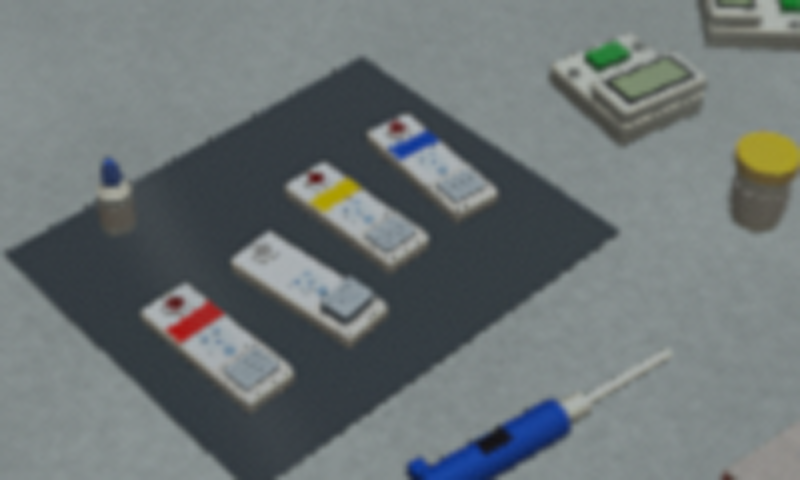

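All three stickered activators, at about (460,187), (392,235) and (250,370), are down. The spare at (347,297) is still up, and nothing has shifted. Now the start key.

```bash
python3 - <<'E'
from h import *
p,y=PADS["key"]
robot.movel([*p,.010],feed=.1);robot.sleep(.2);show("ready")
press(p,.010,-.004,stop=4.8)
robot.movel([*p,.02],feed=.05);robot.movel([*p,.12],feed=.15);robot.sleep(.3);show("up")
robot.reach([.35,.15,.2],down(20));show("away")
b=robot.capture("scene")[130:290,170:370]
cv2.imwrite("pics/g.png",cv2.resize(b,None,fx=3.7,fy=3.7,interpolation=cv2.INTER_CUBIC))
E
```

```text
ready t 26.88 tcp [0.4883 0.3305 0.011 ] F [ 0.76 -0.39  0.1 ] grip 0.0002
False t 27.12 tcp [0.4876 0.3301 0.009 ] F [-0.87 -0.03 -0.44] grip 0.0
False t 27.38 tcp [0.4875 0.33   0.0078] F [-0.26 -0.16  0.52] grip -0.0001
False t 27.62 tcp [0.4875 0.3301 0.0068] F [ 0.56  0.34 -0.72] grip 0.0001
False t 27.88 tcp [0.4875 0.3301 0.0059] F [-0.36  0.26 -0.46] grip -0.0001
False t 28.12 tcp [0.4878 0.3302 0.0052] F [0.2  0.14 0.34] grip 0.0001
False t 28.38 tcp [0.4878 0.3302 0.0043] F [0.01 0.74 1.1 ] grip 0.0003
False t 28.62 tcp [0.4878 0.3302 0.0032] F [ 0.23 -0.29  2.74] grip -0.0001
False t 28.88 tcp [0.4878 0.3302 0.0022] F [-0.24 -0.15  2.68] grip 0.0003
False t 29.12 tcp [0.4878 0.3302 0.0012] F [ 0.13 -0.19  2.79] grip -0.0
False t 29.38 tcp [0.4878 0.3302 0.0007] F [-0.81 -0.73  6.59] grip -0.0002
up t 31.04 tcp [0.487  0.3298 0.1188] F [-0.92  0.21 -0.26] grip 0.0001
away t 31.99 tcp [0.3506 0.1504 0.1998] F [-0.19  0.15  0.59] grip -0.0
```

View pics/g.png

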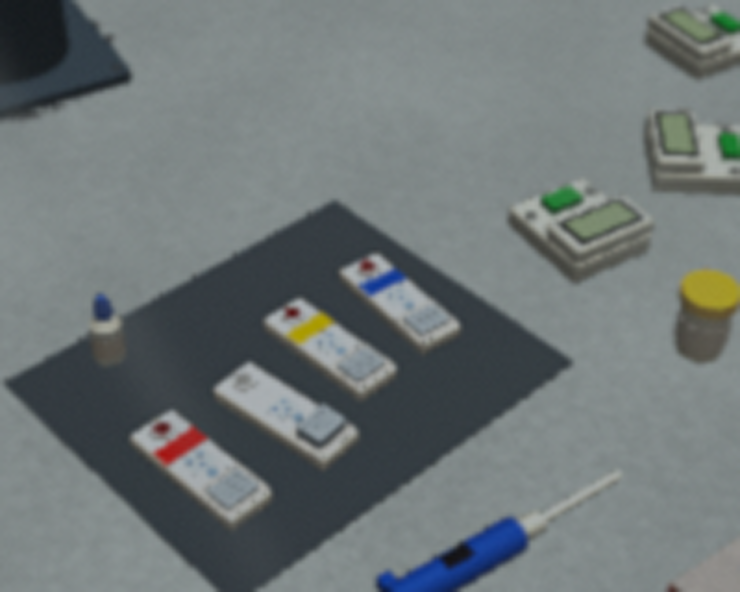

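The key travelled about 4 mm into its stop (6.6 N) and is back up at (562,198). The activators are still down, the spare is up, the timer and tests have not moved, and the robot is clear.

```bash
python3 -c "
from rig import robot
print(robot.sign_off())"
```

```text
the job is handed in; nothing more can be done
None
```

I pressed the blue, yellow and red activators fully home in that order, then tapped and released the timer's start key; the spare test is untouched, nothing visibly moved, and the job was handed in at about 32 s (no verdict shown).

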